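# Clip a reservation tag onto the bench eye

## Robot

A 6-joint arm with a two-finger parallel gripper is mounted at the origin on a cart in front of the work surface, level with it; the furniture and walls round the work are solid. World frame = base frame: x ahead of the robot, y to its left, z up, the work surface at z = 0. Lengths are in m, angles in degrees, forces in N, time in s.
With the tool pointing down it reaches from about 0.3 to 0.75 m from the base axis. Payload 8.5 kg.
Tool frame: the origin (TCP) lies on the centre line of the jaws, within the pads' length; the fingertips stand 11 mm ahead of it and the grasp point (between the pads) lies 8 mm behind it; x points along the fingers, y is the direction in which the jaws open and shut, and the axes are right-handed (so a half turn about x gives the same grasp; the last joint's range is limited). The gripper opens to 85 mm and grips with 20 to 120 N. Pads are 22 mm wide; open, the fingers measure 114 mm over their backs; the gripper's body (76 mm by 85 mm) begins 54 mm behind the grasp point. The pads swing forward as they close: fully open they stand 13 mm farther back than shut.
Start: joints at [57.794, 21.807, 74.336, -0, 83.858, -12.336], TCP at [0.187, 0.517, 0.242] pointing down, gripper open.
Joint ranges: [-178.18, 178.18], [-50.72, 133.34], [12.68, 142.11], [-81.47, 261.47], [9.98, 163.14], [-165.26, 165.26]. Speed limits (degrees/s): [136.94, 136.94, 180, 180, 180, 180].

## Interface

Orientations are given as a 3x3 rotation matrix whose columns are the frame's x, y, z axes.
In Python, from rig import env gives the robot as it stands.
- The arm moves only by the tool carry_out, never from a script. Its argument "motion" is a list that holds one entry, the list of rows, each a list of 7 numbers: the shift along the tool's x, y, z in cm, then the turn, a rotation vector about the tool's x, y, z in rad, then the finger opening in cm, from 0 to 8.54. A call has 1 to 5 rows; each row is the pose to reach, as a shift and turn from the pose commanded when the call began, along the tool's axes at that moment; what a row does not reach only later rows make up. A row lasts 1/12 s, in which the tool goes at most 41.7 mm and 7.16 degrees, less where a joint would pass 70% of its speed; a pose out of reach is approached as far as the arm can. A call with a gripper value outside its range is refused whole. The fingers move at their own pace and stop on an object; "grip_force" is the grip in N (left out, the last holds). Time passes only in rows, so rows that repeat a pose let the fingers close. It gives the time, the measured TCP pose, the force and the opening at its end, in the units of the state.
- env.observe(): the state, without advancing time (a new reading comes with each control period).
- env.get_image(name): name is "scene" or "top" or "wrist"; returns a dict with "image" (400x640x3 uint8, red, green, blue), "fov_y" (degrees; the focal length in pixels is half the picture's height over the tangent of half this angle, whatever the lens; pixels are square), "cx", "cy" (the principal point, pixels), "k1" (the pictures are not rectified: a ray, as slopes to the right and down, at radius r is drawn at 1 + k1 r^2 times it, then the intrinsics apply), "R" (3x3) and "t" (3): a world point X has camera coordinates R X + t. Camera axes: x right, y down, z forward; pixel columns grow to the right and rows downward; lengths in m; the calibration is good to about 2 mm. A picture is of the moment at which its call begins. There is no depth.
- env.close_job(): hands the job in, once; it reports no verdict.
The state is a dict: "time_s": time; "q": joint angles; "qvel": joint speeds; "joint_efforts": joint torques, N m; "position": TCP position; "tool_rot": TCP orientation; "ft_force": force on the tool from outside, world axes, zero at the start; "wrist_torque": the same for the moment, N m; "grip_width": finger opening in m.
Only numpy, scipy, OpenCV 4.12 (cv2) and the standard library are available. Lean on these libraries where they do the work, as an engineer would, in place of code of your own. Each camera call takes 0.05 s, during which the arm holds its last target. There are 200 camera calls.

## Task

Pick up the tag hook by its waisted grip and clip it onto the front leg of the upright staple on the bench plate: push it on so that the leg presses the sprung gate inward, until the leg is home in the fork and the gate snaps shut behind it. Then tug the hook back gently until the closed gate is felt to hold against the leg, lay the hook down still clipped on and let go. Never push or pull the staple with more than about 15 N, neither once the hook is home nor in the tug, and leave the bottle, tube rack and timer where they are.

Things in the scene. Friction and masses are not known exactly. Their poses are not given: they have to be found in the camera images.
- hook_grip (a point): centre of the tag hook's waisted grip, 16 mm above its underside (starts flat on the worktop; loose, 0.11 kg). x to the forked nose, y across, z up. Grip block 16 mm wide (y), 32 tall, free for fingers from x -12 to +12 mm, between a rear flange and a front shoulder (34 mm wide) that stop fingers sliding along; grasp across y. White tag plate behind, 50 mm wide, to x -81 mm.
- fork_bottom (a point): point on the hook, in the middle of the fork's bottom, x = +53 mm from hook_grip at the same height; same axes. Two straight steel prongs (6 mm wide, 10 mm tall, underside 11 mm above the hook's underside) run on from here 41 mm along x with a 20 mm gap between them. The staple's leg (8 mm round) is home when it touches here, its axis then 57 mm from hook_grip.
- gate_mid (a point): point on the hook in the middle of the shut gate, x = +84 mm from hook_grip: a 6 mm thick bar across the fork's mouth. A leg coming in first touches it with its axis at x = 91 mm from hook_grip; the gate can snap shut behind the leg when that is at about 60 mm; pulled back, the leg is stopped by the inside of the shut gate at 77 mm.
- gate (a joint): angle of the hook's gate: 0 = shut (it cannot swing outward), growing to 1.45 rad as it is pressed inward about a pin in the prong at y = +13 mm; a spring always closes it. Pressing it in with a bar takes about 2 to 4 N; just before it snaps shut it draws the hook on instead.
- eye_base: aluminium base plate (105 x 66 x 5 mm) fixed to the worktop, carrying an upright steel staple (the eye). Origin: on the worktop in the middle of the slot where the staple's front leg is clamped; the plate reaches 23 mm in front of it. x points from front leg to rear leg, z up. The hook goes on moving along this +x, prongs passing left and right of both legs.
- eye_mid (a point): point 29 mm above eye_base's origin. Staple: inverted U of 8 mm round bar, legs 50 mm apart along x, top bar's underside 53 mm and top 61 mm above the worktop. It is clamped in a slot: the front leg's axis stands anywhere from 15 mm before to 15 mm beyond this point along x (at y = 0), unmeasured, to be found by feel or sight. Do not push or pull it with over 15 N.
- brown_bottle: bystander: brown bottle, 58 mm across, 115 mm tall, behind the eye; origin at its underside
- tube_rack: bystander: white rack of small tubes, 78 x 146 x 50 mm, behind the eye; origin at its underside
- bench_timer: bystander: white timer, 47 x 68 x 66 mm, beyond the start of the hook; origin at its underside

How it is judged:
By the outcome, as a careful person would: the job done as asked, in the order asked, and still so for the second after the job is handed in, with the robot touching nothing.
It also fails if it takes over 69 s, if anything falls off the work surface, if the arm or the gripper's body presses on something with over 40 N, if the wrist force passes 120 N, or if a joint passes its speed limit or range.

## Working session

There is one attempt and no reset: what is moved stays moved. The work goes in short steps, Python scripts to look and compute and a tool call to move; the robot and the scene stay as the last step left them, time stands still between calls to the robot, and variables do not carry over. Pictures are saved under pics/ and viewed, on a budget of 10 in all, crops included, one or two more only if the job needs it, and the job is handed in when it is done.

Besides the shell and the picture viewer there is one more tool, called after "Call:" by a JSON object that holds its "fn" and its "kwargs", one argument or row to a line. carry_out: Moves the arm, as the interface text tells. Its arguments: {"type":"object","properties":{"motion":{"type":"array","items":{"type":"array","items":{"type":"array","items":{"type":"number"}}}},"grip_force":{"type":"number"}},"required":["motion"]}

```bash
ls; mkdir -p pics
cat > h.py <<'E'
import numpy as np, cv2, json
from rig import env
def snap(n,fn):
    d=env.get_image(n); cv2.imwrite('pics/'+fn+'.png',d['image'][:,:,::-1])
    m={k:(np.array(v).tolist()) for k,v in d.items() if k!='image'}; json.dump(m,open('pics/'+fn+'.json','w')); return d
def load(fn): return json.load(open('pics/'+fn+'.json'))
def K(m):
    f=200/np.tan(np.radians(m['fov_y']/2)); return np.array([[f,0,m['cx']],[0,f,m['cy']],[0,0,1]])
def ray(fn,uv):
    m=load(fn); R=np.array(m['R']);t=np.array(m['t'])
    p=cv2.undistortPoints(np.array([[uv]],float),K(m),np.array([m['k1'],0,0,0.]))[0,0]
    return -R.T@t, R.T@np.array([p[0],p[1],1])
def onz(fn,uv,z):
    c,d=ray(fn,uv); return c+d*(z-c[2])/d[2]
def tri(*obs):
    A=np.zeros((3,3));b=np.zeros(3);L=[]
    for fn,uv in obs:
        c,d=ray(fn,uv); d=d/np.linalg.norm(d); P=np.eye(3)-np.outer(d,d);A+=P;b+=P@c;L.append((c,P))
    X=np.linalg.solve(A,b); return X,[np.linalg.norm(P@(X-c)) for c,P in L]
def proj(fn,X):
    m=load(fn); r=cv2.Rodrigues(np.array(m['R']))[0]
    return cv2.projectPoints(np.array(X,float).reshape(-1,1,3),r,np.array(m['t']),K(m),np.array([m['k1'],0,0,0.]))[0][:,0]
E
python3 - <<'E'
from h import *
for n in ['scene','top','wrist']: snap(n,n+'0')
a=[cv2.imread(f'pics/{n}0.png') for n in ['scene','top','wrist']]
cv2.imwrite('pics/all0.png',cv2.resize(np.vstack([np.hstack(a[:2]),np.hstack([a[2],a[2]*0])]),(800,500),interpolation=cv2.INTER_AREA))
o=env.observe();print(o['position'],o['tool_rot'],o['grip_width'],o['ft_force'],o['time_s'])
E
```

```text
pics
[0.18683213 0.51708314 0.24185878] [[-5.80876318e-04  3.39899112e-01  9.40461725e-01]
 [-9.21246679e-04  9.40461303e-01 -3.39899528e-01]
 [-9.99999407e-01 -1.06383683e-03 -2.33160771e-04]] 0.0847040794233975 [ 0.03288028 -0.10714209 -0.98555449] 0.15
```

View pics/all0.png

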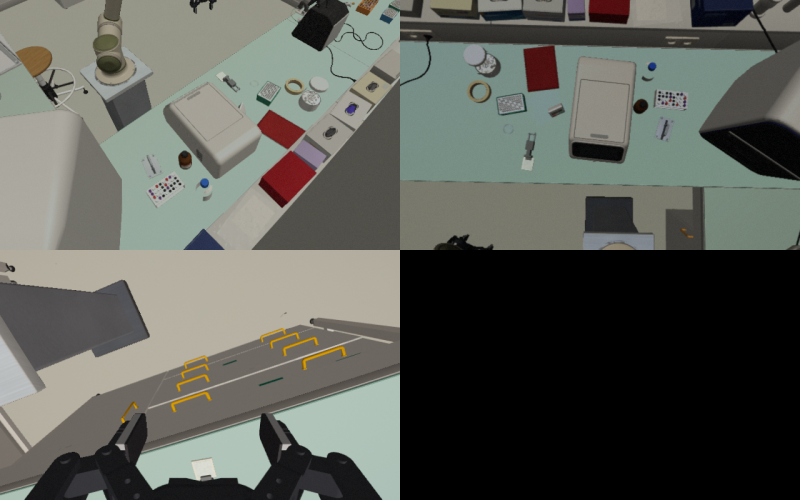

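The combined picture shows the hook left of a big instrument (top ≈(205,232), scene ≈(365,131)). The eye is to its right (top ≈(422,208), scene ≈(242,264)), with the rack and bottle beyond it.

Run:
```python
from h import *
def crop(fn,x,y,w,h,s): return cv2.resize(cv2.imread(f'pics/{fn}.png')[y:y+h,x:x+w],None,fx=s,fy=s,interpolation=cv2.INTER_CUBIC)
A=np.vstack([np.hstack([crop('top0',170,200,80,80,5),crop('top0',380,170,80,80,5)])])
B=np.hstack([crop('scene0',340,100,80,40,5),crop('scene0',210,235,80,40,5)])
cv2.imwrite('pics/c1.png',np.vstack([A,B]))
for n in ['top0','scene0','wrist0']:
    m=load(n);print(n,m['fov_y'],m['k1'],-np.array(m['R']).T@m['t'])
print(onz('top0',(205,232),.02),onz('top0',(422,208),.03))
```

```text
top0 51.12809665296624 0.006781216370748967 [0.51534194 0.11218471 1.21559318]
scene0 51.024340907371055 -0.05155546134215256 [ 1.12758495 -0.38370811  1.0985624 ]
wrist0 63.97379549473814 -0.03158572223773947 [0.10788972 0.54559764 0.37328979]
[0.53641092 0.42007032 0.02      ] [ 0.61887276 -0.19587323  0.03      ]
```

View pics/c1.png

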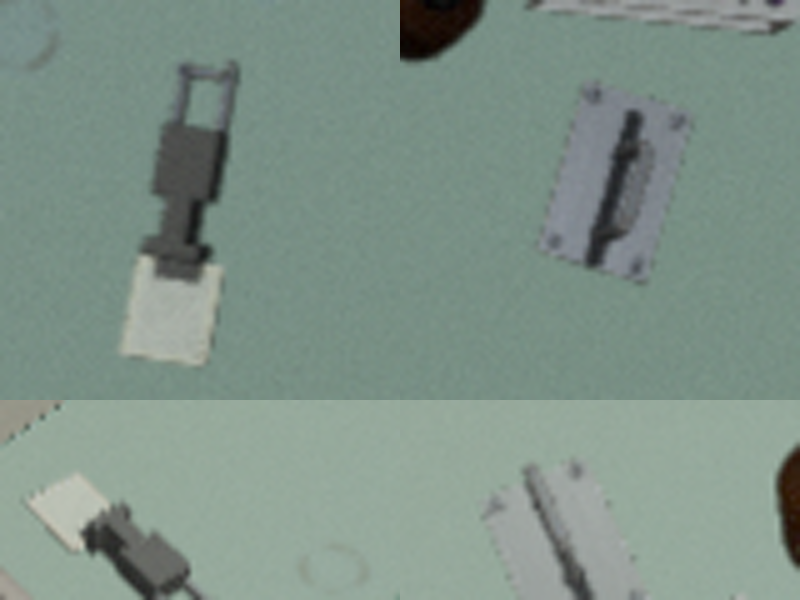

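The hook lies with its fork toward +x: grip at top ≈(207,244), scene ≈(365.6,130). The plate's front end is the side near the robot. The staple is the light curved bar, and the dark line is the slot or a shadow. Next I triangulate the hook and plan a closer wrist view.

Run:
```python
from h import *
T=lambda x,y:('top0',(170+x/5,200+y/5)); S=lambda x,y:('scene0',(340+x/5,100+(y-400)/5))
print('grip',tri(T(183,220),S(129,549)))
for p in [(122,352),(205,364)]: print('tagrear',onz(*T(*p),.003))
print('gate',onz(*T(210,70),.016)); 
E2=lambda x,y:('top0',(380+(x-400)/5,170+y/5))
for p in [(540,250),(647,282),(585,83),(692,121)]: print('plate',onz(*E2(*p),.005))
print('frontslot',onz(*E2(595,265),.005),onz(*E2(635,115),.005))
print('rackfront',onz(*E2(527,8),.05),onz(*E2(770,34),.05))
```

```text
grip (array([0.50395867, 0.41951263, 0.0049307 ]), [np.float64(0.002348848209270048), np.float64(0.0023488482092699704)])
tagrear [0.42670648 0.44913791 0.003     ]
tagrear [0.42097409 0.40155905 0.003     ]
gate [0.58834723 0.40367843 0.016     ]
plate [ 0.58513523 -0.16162805  0.005     ]
plate [ 0.56806078 -0.22375892  0.005     ]
plate [ 0.68351941 -0.18781448  0.005     ]
plate [ 0.66266006 -0.25039936  0.005     ]
frontslot [ 0.5771934  -0.19358497  0.005     ] [ 0.66537872 -0.21706232  0.005     ]
rackfront [ 0.71921562 -0.14384126  0.05      ] [ 0.70774033 -0.2813098   0.05      ]
```

Call:
{"fn": "carry_out", "kwargs": {
  "motion": [
    [[0.8,-0.3,3.8,0.12,0,0,8.5],[1.7,-0.5,7.6,0.24,0,0,8.5],[2.5,-0.8,11.4,0.36,0,0,8.5],[3.4,-1.1,15.2,0.48,0,0,8.5],[4.2,-1.4,18.9,0.6,0,0,8.5]]
  ]
}}

```text
time_s: 0.57
position: [0.3613, 0.4387, 0.1996]
tool_rot: [[-0.0, 0.815, 0.58], [-0.0, 0.58, -0.815], [-1.0, -0.001, 0.0]]
ft_force: [0.0, 0.6, -0.3]
grip_width: 0.085
```

Call:
{"fn": "carry_out", "kwargs": {
  "motion": [
    [[0,0,0,0.12,0,0,8.5],[0,0,0,0.24,0,0,8.5],[0,0,0,0.36,0,0,8.5],[0,0,0,0.48,0,0,8.5],[0,0,0,0.6,0,0,8.5]]
  ]
}}

```text
time_s: 0.98
position: [0.3599, 0.4397, 0.2]
tool_rot: [[-0.001, 1.0, 0.018], [-0.0, 0.018, -1.0], [-1.0, -0.001, 0.0]]
ft_force: [0.4, -0.5, 0.2]
grip_width: 0.0849
```

Call:
{"fn": "carry_out", "kwargs": {
  "motion": [
    [[0,0,0,0.12,0,0,8.5],[0,0,0,0.24,0,0,8.5],[0,0,0,0.36,0,0,8.5],[0,0,0,0.48,0,0,8.5],[0,0,0,0.6,0,0,8.5]]
  ]
}}

```text
time_s: 1.4
position: [0.3598, 0.4397, 0.2]
tool_rot: [[-0.001, 0.835, -0.55], [-0.0, -0.55, -0.835], [-1.0, -0.0, 0.001]]
ft_force: [1.1, -0.3, -0.5]
grip_width: 0.085
```

Call:
{"fn": "carry_out", "kwargs": {
  "motion": [
    [[0,0,0,0.12,0,0,8.5],[0,0,0,0.24,0,0,8.5],[0,0,0,0.36,0,0,8.5],[0,0,0,0.48,0,0,8.5],[0,0,0,0.6,0,0,8.5]]
  ]
}}

```text
time_s: 1.82
position: [0.3598, 0.4397, 0.2]
tool_rot: [[-0.001, 0.379, -0.925], [-0.0, -0.925, -0.379], [-1.0, 0.0, 0.001]]
ft_force: [0.5, 0.1, -0.1]
grip_width: 0.085
```

Call:
{"fn": "carry_out", "kwargs": {
  "motion": [
    [[0,0,0,0.12,0,0,8.5],[0,0,0,0.24,0,0,8.5],[0,0,0,0.36,0,0,8.5],[0,0,0,0.48,0,0,8.5],[0,0,0,0.525,0,0,8.5]]
  ]
}}

```text
time_s: 2.23
position: [0.3598, 0.4398, 0.2]
tool_rot: [[-0.001, -0.136, -0.991], [-0.0, -0.991, 0.136], [-1.0, 0.0, 0.0]]
ft_force: [0.0, -0.0, 0.0]
grip_width: 0.0849
```

Run:
```python
from h import *
snap('wrist','w1')
print(proj('w1',[[.504,.415,.032],[.588,.4037,.016],[.424,.425,.003]]))
```

```text
[[ 330.35956834   10.20657526]
 [ 330.15341347 -101.47873908]
 [ 330.49557455  107.98586149]]
```

View pics/w1.png

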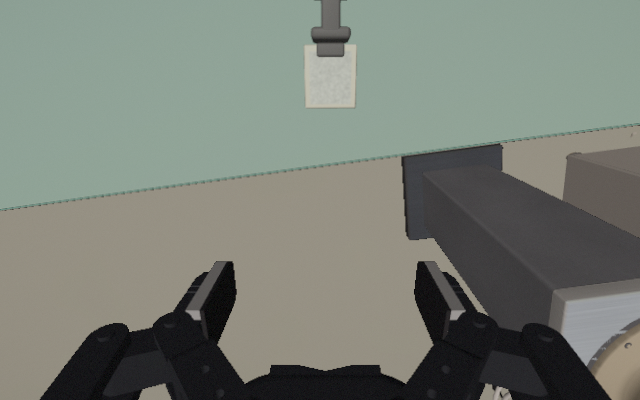

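The tag's rear edge centre is at (330,108) with its sides at 305 and 356. That is where the estimate puts it (predicted 330,108), and the yaw looks right. Now moving ahead for a view of the grip.

Call:
{"fn": "carry_out", "kwargs": {
  "motion": [
    [[0,0.2,-3.0,0,0,0,8.5],[0,0.5,-6.0,0,0,0,8.5],[0,0.5,-9.0,0,0,0,8.5],[0,0.5,-9.0,0,0,0,8.5]]
  ]
}}

```text
time_s: 2.62
position: [0.4529, 0.4218, 0.1995]
tool_rot: [[0.001, -0.132, -0.991], [-0.0, -0.991, 0.132], [-1.0, 0.0, -0.001]]
ft_force: [-0.2, -0.1, 0.1]
grip_width: 0.085
```

Run:
```python
from h import *
snap('wrist','w2');print(env.observe()['position'])
c=cv2.imread('pics/w2.png')[0:220,230:430]; cv2.imwrite('pics/w2c.png',cv2.resize(c,None,fx=2.7,fy=2.7,interpolation=cv2.INTER_CUBIC))
print(proj('w2',[[.504,.415,.032],[.588,.4037,.016],[.424,.425,.003]]))
```

```text
[0.45062495 0.42231169 0.19941102]
[[324.61187278 126.02016157]
 [324.66707846  27.08179373]
 [325.28418923 198.66189963]]
```

View pics/w2c.png

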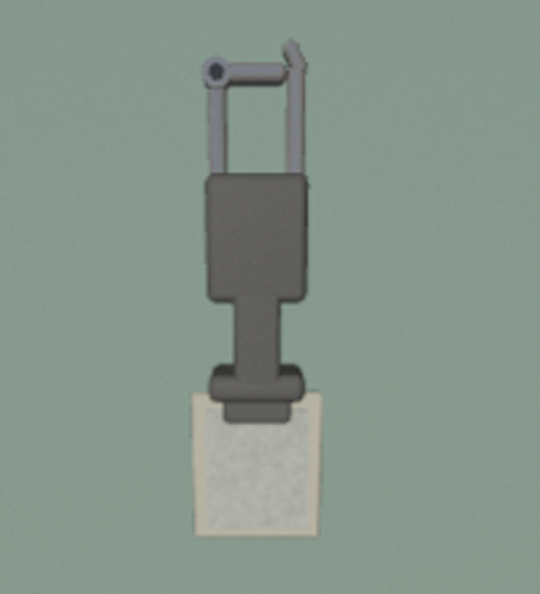

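The neck centre is at crop (257,335), i.e. pixel (325,124), against a predicted (324.6,126). The prongs' middle at the gate is ≈(325,27) and the tag's rear is (325,198), both matching. I check the height from the two views.

Run:
```python
from h import *
W=lambda x,y:('w2',(230+x/2.7,y/2.7))
print('flange',tri(('w1',(331,34)),W(257,383)))
print('grip',onz(*W(257,334),.032),'gate',onz(*W(256,74),.021),'tag',onz(*W(257,535),.003))
```

```text
flange (array([0.4876728 , 0.41651958, 0.02036076]), [np.float64(0.00011269008114695062), np.float64(0.00011269008114696563)])
grip [0.50600163 0.41420181 0.032     ] gate [0.58691225 0.40371437 0.021     ] tag [0.42459815 0.42502846 0.003     ]
```

Call:
{"fn": "carry_out", "kwargs": {
  "motion": [
    [[2,0,-2.7,0,0,0,4.6],[5,0.1,-5.4,0,0,0,4.6],[8,0.1,-5.4,0,0,0,4.6],[11,0.1,-5.4,0,0,0,4.6],[13.5,0.1,-5.4,0,0,0,4.6]]
  ]
}}

```text
time_s: 3.08
position: [0.5008, 0.4149, 0.063]
tool_rot: [[-0.002, -0.129, -0.992], [-0.001, -0.992, 0.129], [-1.0, 0.001, 0.002]]
ft_force: [-0.5, 0.4, -0.9]
grip_width: 0.0461
```

Call:
{"fn": "carry_out", "kwargs": {
  "motion": [
    [[2,0,0,0,0,0,4.6],[3.5,0,0,0,0,0,4.6],[4.8,0,0,0,0,0,4.6],[4.8,0,0,0,0,0,4.6],[4.8,0,0,0,0,0,4.6]]
  ]
}}

```text
time_s: 3.5
position: [0.5012, 0.4154, 0.0172]
tool_rot: [[-0.001, -0.129, -0.992], [-0.001, -0.992, 0.129], [-1.0, 0.001, 0.001]]
ft_force: [-0.1, 0.1, 0.2]
grip_width: 0.0462
```

Run:
```python
from h import *
snap('wrist','w3');o=env.observe();print(o['position'],o['ft_force'],o['tool_rot'])
c=cv2.imread('pics/w3.png')[100:400,120:520]; cv2.imwrite('pics/w3c.png',cv2.resize(c,None,fx=2,fy=2,interpolation=cv2.INTER_CUBIC))
```

```text
[0.5017309  0.41557802 0.01802759] [-0.66403381 -0.08130534  0.40607529] [[ 4.41260384e-04 -1.28839886e-01 -9.91665311e-01]
 [ 3.05311578e-04 -9.91665344e-01  1.28840026e-01]
 [-9.99999856e-01 -3.59618900e-04 -3.98246322e-04]]
```

View pics/w3c.png

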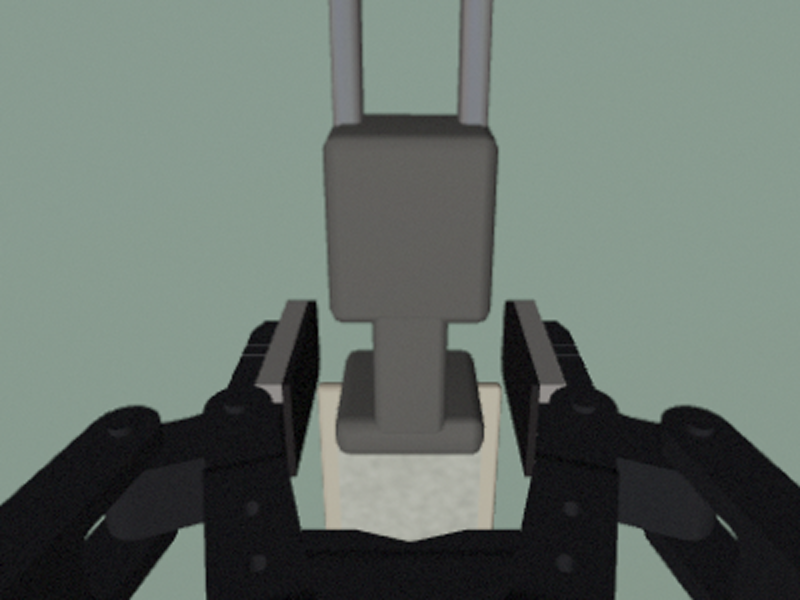

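The pads straddle the neck, centred between (318…505, mid 411). The shoulder's rear top edge is at crop row 322, pixel (325,261). I check the offset along the hook.

Run:
```python
from h import *
s=onz('w3',(325,261),.032);print('shoulder rear',s,'-> grip',s-0.012*np.array([.9917,-.129,0]))
s=onz('w3',(325,160),.016+.005);print('forkbottom?',s)
o=env.observe();p=o['position'];R=o['tool_rot']
# pads' front edges: z_tool=-11mm, at tips/back
print(p, proj('w3',[p+R@np.array([dx,dy,-.011]) for dx in(.011,-.027) for dy in(.023,-.023)]))
print(onz('w3',(120+313/2,100+302/2),p[2]-.011),onz('w3',(120+508/2,100+302/2),p[2]-.011))
```

```text
shoulder rear [0.51786352 0.41299494 0.032     ] -> grip [0.50596312 0.41454294 0.032     ]
forkbottom? [0.55759972 0.40780208 0.021     ]
[0.5017309  0.41557802 0.01802759] [[370.5917892  244.45304   ]
 [277.31311876 244.5485873 ]
 [384.03591794 290.61777639]
 [263.5582401  290.75402625]]
[0.51212838 0.43801682 0.00702759] [0.50583615 0.38997109 0.00702759]
```

Call:
{"fn": "carry_out", "kwargs": {
  "motion": [
    [[0,0,-0.3,0,0,0,4.6],[0,0,-0.3,0,0,0,4.0],[0,0,-0.3,0,0,0,3.0],[0,0,-0.3,0,0,0,2.0],[0,0,-0.3,0,0,0,1.0]]
  ],
  "grip_force": 40
}}

```text
time_s: 3.97
position: [0.5051, 0.4149, 0.0179]
tool_rot: [[0.001, -0.13, -0.992], [0.001, -0.992, 0.13], [-1.0, -0.001, -0.001]]
ft_force: [0.2, -0.5, 0.3]
grip_width: 0.0156
```

Call:
{"fn": "carry_out", "kwargs": {
  "motion": [
    [[0,0,0,0,0,0,1.0],[0,0,0,0,0,0,1.0],[0,0,0,0,0,0,1.0],[0,0,0,0,0,0,1.0]]
  ],
  "grip_force": 40
}}

```text
time_s: 4.3
position: [0.5052, 0.4149, 0.0179]
tool_rot: [[0.001, -0.13, -0.992], [0.001, -0.992, 0.13], [-1.0, -0.001, -0.001]]
ft_force: [-0.0, 0.3, 5.1]
grip_width: 0.0153
```

Call:
{"fn": "carry_out", "kwargs": {
  "motion": [
    [[-1.5,0,0,0,0,0,1.0],[-4,0,0,0,0,0,1.0],[-7,0.5,0.5,0,0,0,1.0],[-10,1.0,2.5,0,0,0,1.0],[-13,1.5,5,0,0,0,1.0]]
  ]
}}

```text
time_s: 4.72
position: [0.4534, 0.4057, 0.1477]
tool_rot: [[-0.001, -0.131, -0.991], [-0.001, -0.991, 0.131], [-1.0, 0.001, 0.001]]
ft_force: [-0.5, 0.7, -1.3]
grip_width: 0.0151
```

Call:
{"fn": "carry_out", "kwargs": {
  "motion": [
    [[-0.7,0.5,3,0,0,0,1.0],[-1.4,1,6,0,0,0,1.0],[-2,1.5,9,0,0,0,1.0],[-2,2,11,0,0,0,1.0],[-2,2.5,12,0,0,0,1.0]]
  ]
}}

```text
time_s: 5.13
position: [0.3284, 0.397, 0.1674]
tool_rot: [[-0.001, -0.128, -0.992], [-0.0, -0.992, 0.128], [-1.0, 0.001, 0.001]]
ft_force: [0.8, 0.8, -1.9]
grip_width: 0.0152
```

Run:
```python
from h import *
o=env.observe();print(o['position'],o['grip_width'],o['ft_force'],o['q'])
for z in (0,.1,.2,.3): print(z,onz('top0',(280,259),z),onz('top0',(374,259),z))
```

```text
[0.32836112 0.39699731 0.16743894] 0.015181391614255824 [ 0.82253547  0.79433659 -1.85906647] [3.72131227e+01 2.23868269e+01 8.68410633e+01 1.93211561e-02
 7.08345265e+01 1.34569187e+02]
0 [0.46431851 0.20620111 0.        ] [ 0.47051165 -0.06470091  0.        ]
0.1 [0.46851592 0.19846691 0.1       ] [ 0.47419959 -0.05014952  0.1       ]
0.2 [0.47271333 0.19073271 0.2       ] [ 0.47788752 -0.03559814  0.2       ]
0.3 [0.47691074 0.18299851 0.3       ] [ 0.48157546 -0.02104676  0.3       ]
```

Call:
{"fn": "carry_out", "kwargs": {
  "motion": [
    [[0,3.3,-0.4,0,0,0,1.0],[0,6.6,-0.9,0,0,0,1.0],[0,9.9,-1.3,0,0,0,1.0],[0,13.2,-1.7,0,0,0,1.0],[0,16.5,-2.2,0,0,0,1.0]]
  ]
}}

```text
time_s: 5.55
position: [0.3307, 0.2293, 0.167]
tool_rot: [[-0.001, -0.129, -0.992], [-0.0, -0.992, 0.129], [-1.0, 0.0, 0.001]]
ft_force: [1.1, -0.3, -1.6]
grip_width: 0.0154
```

Call:
{"fn": "carry_out", "kwargs": {
  "motion": [
    [[0,3.3,-0.4,0,0,0,1.0],[0,6.6,-0.9,0,0,0,1.0],[0,9.9,-1.3,0,0,0,1.0],[0,13.2,-1.7,0,0,0,1.0],[0,16.5,-2.2,0,0,0,1.0]]
  ]
}}

```text
time_s: 5.97
position: [0.3311, 0.063, 0.1672]
tool_rot: [[-0.001, -0.129, -0.992], [0.0, -0.992, 0.129], [-1.0, 0.0, 0.001]]
ft_force: [-0.1, -0.6, -1.3]
grip_width: 0.0156
```

Call:
{"fn": "carry_out", "kwargs": {
  "motion": [
    [[0,3.3,-0.4,0,0,0,1.0],[0,6.6,-0.9,0,0,0,1.0],[0,9.9,-1.3,0,0,0,1.0],[0,13.2,-1.7,0,0,0,1.0],[0,16.5,-2.2,0,0,0,1.0]]
  ]
}}

```text
time_s: 6.38
position: [0.3315, -0.1036, 0.1672]
tool_rot: [[-0.0, -0.13, -0.991], [0.0, -0.991, 0.13], [-1.0, -0.0, 0.0]]
ft_force: [1.3, 0.4, -0.9]
grip_width: 0.0147
```

Call:
{"fn": "carry_out", "kwargs": {
  "motion": [
    [[-0.7,3,-0.5,0.03,0,0,1.0],[-1.4,6,-2,0.06,0,0,1.0],[-2,8.5,-4.5,0.09,0,0,1.0],[-2.7,9.5,-8,0.12,0,0,1.0],[-3.3,9.5,-11.5,0.136,0,0,1.0]]
  ]
}}

```text
time_s: 6.8
position: [0.4348, -0.2138, 0.2004]
tool_rot: [[-0.0, -0.268, -0.963], [-0.0, -0.963, 0.268], [-1.0, 0.0, 0.0]]
ft_force: [-0.6, -0.9, -0.9]
grip_width: 0.0152
```

Call:
{"fn": "carry_out", "kwargs": {
  "motion": [
    [[0,0,-2,0,0,0,1.0],[0,0,-4,0,0,0,1.0],[0,0,-4,0,0,0,1.0]]
  ]
}}

```text
time_s: 7.05
position: [0.4749, -0.2225, 0.1994]
tool_rot: [[0.0, -0.262, -0.965], [0.0, -0.965, 0.262], [-1.0, -0.0, -0.0]]
ft_force: [-0.5, 0.6, -1.5]
grip_width: 0.0155
```

Run:
```python
from h import *
d=snap('wrist','w4');o=env.observe();print(o['position'],o['tool_rot'][:,2],o['grip_width'],o['ft_force'])
```

```text
[ 0.47325947 -0.22184731  0.19937476] [-0.96499414  0.26226811  0.00131991] 0.015337239395671061 [-0.1199359   0.38962632 -0.82106533]
```

View pics/w4.png

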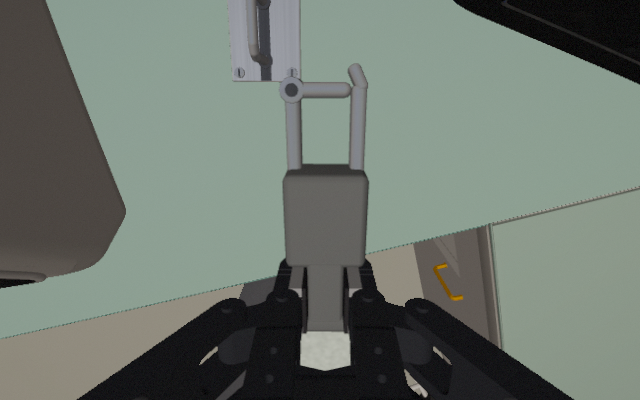

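The hook is held straight (prongs at columns 294/358, gate at row 90). The plate's front corners are at (232,81) and (298,81), and its sides run parallel to the hook, so the yaw is right. The staple shows at (253,50). Moving ahead for a full view.

Call:
{"fn": "carry_out", "kwargs": {
  "motion": [
    [[0,0.5,-3,0,0,0,1.0],[0,1,-6,0,0,0,1.0],[0,1.5,-9,0,0,0,1.0],[0,1.5,-9,0,0,0,1.0],[0,1.5,-9,0,0,0,1.0]]
  ]
}}

```text
time_s: 7.52
position: [0.5551, -0.26, 0.1993]
tool_rot: [[-0.002, -0.263, -0.965], [0.001, -0.965, 0.263], [-1.0, -0.001, 0.002]]
ft_force: [0.2, -0.1, -1.3]
grip_width: 0.0152
```

Run:
```python
from h import *
d=snap('wrist','w5');o=env.observe();print(o['position'],o['tool_rot'][:,2],o['grip_width'],o['ft_force'])
a=cv2.resize(cv2.imread('pics/w5.png')[0:200,150:400],None,fx=2.6,fy=2.6,interpolation=cv2.INTER_CUBIC)
cv2.imwrite('pics/w5c.png',a)
```

```text
[ 0.55455943 -0.25960411  0.19967739] [-0.96476727  0.26309698  0.00202104] 0.015015351749992085 [ 0.25066404  0.25190362 -0.85789709]
```

View pics/w5c.png

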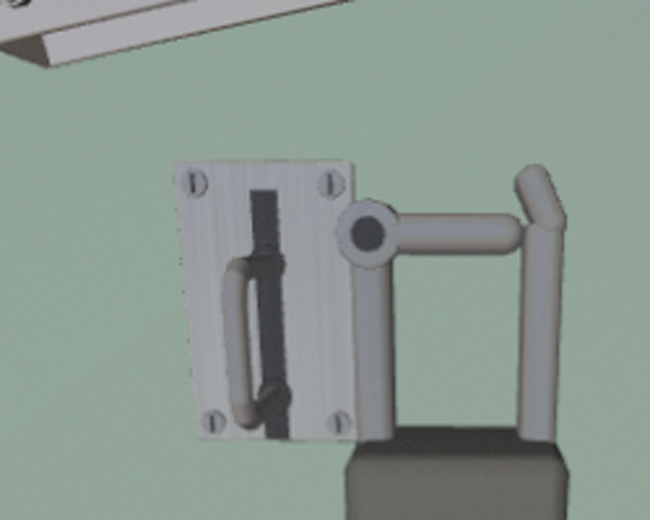

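This shows the whole plate: corners (177,162), (352,160), (356,441) and (200,438). The slot is dark, the front leg's foot is at ≈(275,396) and its top bend at ≈(248,415).

Run:
```python
from h import *
W=lambda x,y:('w5',(150+x/2.6,y/2.6))
c=[onz(*W(*p),.005) for p in [(200,438),(356,441),(177,162),(352,160)]]
f=(c[0]+c[1])/2;b=(c[2]+c[3])/2;d=(b-f)/np.linalg.norm(b-f);n=np.array([-d[1],d[0],0])
print('len',np.linalg.norm(b-f),'w',np.linalg.norm(c[0]-c[1]),'front',f,'yaw',np.degrees(np.arctan2(d[1],d[0])))
o=f+.023*d;print('origin',o)
for nm,p,z in [('ffoot',(275,396),.005),('rfoot',(268,262),.005),('ftop',(248,410),.057),('fbend end',(248,427),.057),('rtop',(240,275),.057),('slot f',(277,438),.005),('slot r',(264,190),.005)]:
    X=onz(*W(*p),z)-o; print(nm,X@d*1000,X@n*1000)
# w4 front corners check + bend top triangulation
print('top bend tri',tri(('w4',(253,54)),W(247,418)))
print('w4 corners',onz('w4',(232,81),.005),onz('w4',(298,81),.005),c[0],c[1])
# hook in hand: gate/pin & prongs
R=np.array(env.observe()['tool_rot']);p=env.observe()['position']
for nm,q in [('prongL base',(375,430)),('prongR base',(538,430)),('pin',(368,233)),('R mid',(541,233))]:
    X=onz(*W(*q),p[2]+.003);print(nm,(R.T@(X-p))*1000)
```

```text
len 0.10403571930786383 w 0.06286126290465316 front [ 0.57764144 -0.19241251  0.005     ] yaw -16.36161867298686
origin [ 0.59971    -0.19889158  0.005     ]
ffoot -5.347152167362961 0.27282458666868387
rfoot 45.60389677603527 0.4048715396237363
ftop 0.11477889289995379 -1.6255838263509863
fbend end -5.698832751983458 -1.2703732044579543
rtop 43.70198822718579 -1.6771311973031946
slot f -22.39574904850176 0.3308820651983445
slot r 71.06546016647967 0.6035830326146603
top bend tri (array([ 0.59653112, -0.19692851,  0.05232824]), [np.float64(0.0009182899896517929), np.float64(0.0009182899896517854)])
w4 corners [ 0.5864689  -0.16036033  0.005     ] [ 0.56948848 -0.2216259   0.005     ] [ 0.5865611  -0.16227409  0.005     ] [ 0.56872178 -0.22255093  0.005     ]
prongL base [ -3.10417242 -12.17188278 -55.29707525]
prongR base [ -3.12012886  13.45525206 -55.28324864]
pin [ -3.16366589 -12.28732164 -84.76973955]
R mid [ -3.17939556  12.98767677 -84.75238067]
```

The leg axis is about 3–4 mm before the origin, at ≈(0.596,−0.198). The hook in hand is centred, with its grip ≈1–2 mm ahead of the TCP. Moving to the pre-approach point.

Call:
{"fn": "carry_out", "kwargs": {
  "motion": [
    [[0,-1,3,0.017,0,0,1.0],[0,-2.5,6,0.017,0,0,1.0],[0,-4.5,9,0.017,0,0,1.0],[2,-6.5,10.6,0.017,0,0,1.0],[5,-7.3,10.6,0.017,0,0,1.0]]
  ]
}}

```text
time_s: 7.98
position: [0.4697, -0.1588, 0.1527]
tool_rot: [[0.003, -0.279, -0.96], [-0.002, -0.96, 0.279], [-1.0, 0.001, -0.004]]
ft_force: [1.5, -0.0, -1.0]
grip_width: 0.0153
```

Call:
{"fn": "carry_out", "kwargs": {
  "motion": [
    [[3,0,0,0,0,0,1.0],[6,0,0,0,0,0,1.0],[9,0,0,0,0,0,1.0],[11,0,0,0,0,0,1.0],[11.9,0,0,0,0,0,1.0]]
  ]
}}

```text
time_s: 8.4
position: [0.4702, -0.1606, 0.0296]
tool_rot: [[-0.004, -0.28, -0.96], [0.002, -0.96, 0.28], [-1.0, -0.001, 0.004]]
ft_force: [-0.5, -0.0, -0.4]
grip_width: 0.0156
```

Call:
{"fn": "carry_out", "kwargs": {
  "motion": [
    [[0,0,0,0,0,0,1.0],[0,0,0,0,0,0,1.0]]
  ]
}}

```text
time_s: 8.57
position: [0.4722, -0.1617, 0.0323]
tool_rot: [[0.001, -0.28, -0.96], [-0.0, -0.96, 0.28], [-1.0, 0.0, -0.001]]
ft_force: [0.2, -1.2, -0.2]
grip_width: 0.0152
```

Run:
```python
from h import *
d=snap('wrist','w6');o=env.observe();p=o['position'];R=o['tool_rot'];print(p,R[:,2],R[:,0],o['grip_width'],o['ft_force'])
L=np.array([.5963,-.1979,.031]);print('leg in tool mm',R.T@(L-p)*1000)
a=cv2.resize(cv2.imread('pics/w6.png')[0:280,170:490],None,fx=2.1,fy=2.1,interpolation=cv2.INTER_CUBIC)
cv2.imwrite('pics/w6c.png',a)
```

```text
[ 0.47264213 -0.16189909  0.03267669] [-0.96014676  0.27948995 -0.00188962] [ 0.00165199 -0.00108577 -0.99999805] 0.015122030152288211 [ 0.39434774 -0.4030512  -1.13162811]
leg in tool mm [ 1.92005904e+00  3.91183729e-03 -1.28788427e+02]
```

View pics/w6c.png

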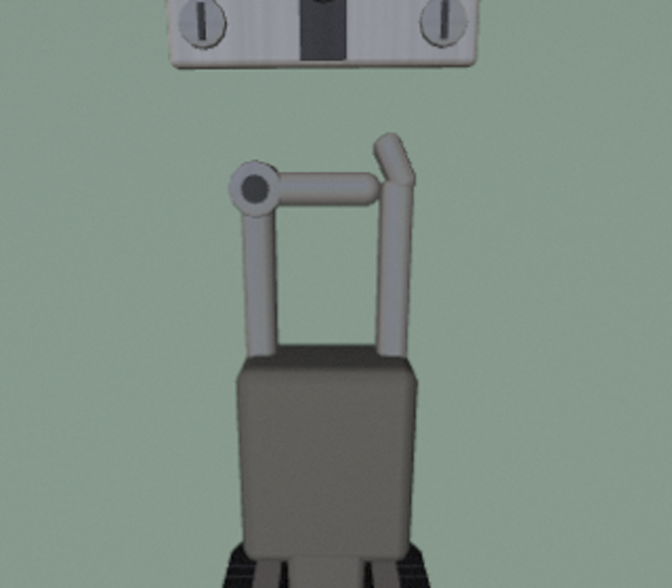

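The fork's middle (column 327) lines up with the slot (323), within 1 mm. The gate is shut. Advancing slowly along the hook axis.

Call:
{"fn": "carry_out", "kwargs": {
  "motion": [
    [[0,0,-1,0,0,0,1.0],[0,0,-2,0,0,0,1.0],[0,0,-2.8,0,0,0,1.0],[0,0,-3.2,0,0,0,1.0],[0,0,-3.2,0,0,0,1.0]]
  ]
}}

```text
time_s: 9.03
position: [0.504, -0.171, 0.0321]
tool_rot: [[0.002, -0.279, -0.96], [-0.001, -0.96, 0.279], [-1.0, 0.001, -0.002]]
ft_force: [-0.7, -1.1, -1.1]
grip_width: 0.0152
```

Call:
{"fn": "carry_out", "kwargs": {
  "motion": [
    [[0,0,-0.2,0,0,0,1.0],[0,0,-0.4,0,0,0,1.0],[0,0,-0.6,0,0,0,1.0],[0,0,-0.8,0,0,0,1.0],[0,0,-0.8,0,0,0,1.0]]
  ]
}}

```text
time_s: 9.45
position: [0.5107, -0.1726, 0.0312]
tool_rot: [[-0.001, -0.279, -0.96], [0.0, -0.96, 0.279], [-1.0, -0.0, 0.001]]
ft_force: [-2.0, 1.9, -0.5]
grip_width: 0.0154
```

Call:
{"fn": "carry_out", "kwargs": {
  "motion": [
    [[0,0,-0.2,0,0,0,1.0],[0,0,-0.4,0,0,0,1.0],[0,0,-0.6,0,0,0,1.0],[0,0,-0.6,0,0,0,1.0],[0,0,-0.6,0,0,0,1.0]]
  ]
}}

```text
time_s: 9.87
position: [0.5165, -0.1743, 0.0311]
tool_rot: [[-0.0, -0.279, -0.96], [0.001, -0.96, 0.279], [-1.0, -0.0, 0.0]]
ft_force: [-1.4, 2.6, -1.5]
grip_width: 0.0154
```

Call:
{"fn": "carry_out", "kwargs": {
  "motion": [
    [[0,0,-0.2,0,0,0,1.0],[0,0,-0.4,0,0,0,1.0],[0,0,-0.6,0,0,0,1.0],[0,0,-0.8,0,0,0,1.0],[0,0,-0.8,0,0,0,1.0]]
  ]
}}

```text
time_s: 10.28
position: [0.525, -0.1769, 0.0314]
tool_rot: [[0.001, -0.279, -0.96], [-0.0, -0.96, 0.279], [-1.0, -0.0, -0.001]]
ft_force: [1.0, 3.5, -1.9]
grip_width: 0.0154
```

Call:
{"fn": "carry_out", "kwargs": {
  "motion": [
    [[0,0,-0.2,0,0,0,1.0],[0,0,-0.4,0,0,0,1.0],[0,0,-0.6,0,0,0,1.0],[0,0,-0.8,0,0,0,1.0],[0,0,-0.8,0,0,0,1.0]]
  ]
}}

```text
time_s: 10.7
position: [0.5328, -0.1793, 0.0315]
tool_rot: [[0.002, -0.279, -0.96], [-0.001, -0.96, 0.279], [-1.0, 0.0, -0.002]]
ft_force: [2.4, 2.4, -1.6]
grip_width: 0.0153
```

Call:
{"fn": "carry_out", "kwargs": {
  "motion": [
    [[0,0,-0.1,0,0,0,1.0],[0,0,-0.2,0,0,0,1.0],[0,0,-0.2,0,0,0,1.0],[0,0,-0.2,0,0,0,1.0]]
  ]
}}

```text
time_s: 11.03
position: [0.5343, -0.1797, 0.0315]
tool_rot: [[0.001, -0.279, -0.96], [-0.0, -0.96, 0.279], [-1.0, 0.0, -0.001]]
ft_force: [2.3, 2.1, -1.4]
grip_width: 0.0154
```

Run:
```python
from h import *
d=snap('wrist','w7');o=env.observe();p=o['position'];R=o['tool_rot'];print(p,R[:,2],o['grip_width'],R.T@o['ft_force'])
L=np.array([.5963,-.1979,.031]);print('leg in tool mm',R.T@(L-p)*1000)
a=cv2.resize(cv2.imread('pics/w7.png')[0:280,170:490],None,fx=2.1,fy=2.1,interpolation=cv2.INTER_CUBIC)
cv2.imwrite('pics/w7c.png',a)
```

```text
[ 0.53428678 -0.1796623   0.03150228] [-0.96015245  0.27947422 -0.00119504] 0.015445458416665442 [ 0.92713382 -3.04437911 -0.75099441]
leg in tool mm [  0.57954001   0.17983073 -64.63850846]
```

View pics/w7c.png

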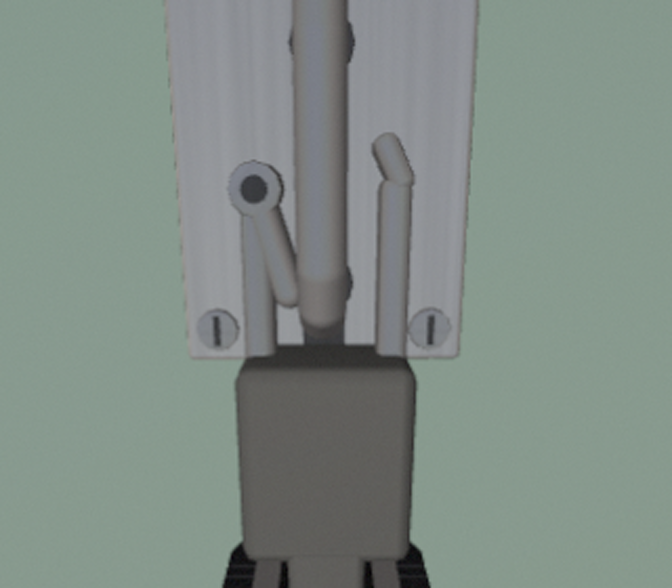

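The leg is between the prongs (column 322), pressing the gate in to about 75°. Body edge is at row 350, the leg at about row 310. A few mm remain, in 1 mm steps.

Call:
{"fn": "carry_out", "kwargs": {
  "motion": [
    [[0,0,-0.1,0,0,0,1.0],[0,0,-0.2,0,0,0,1.0],[0,0,-0.3,0,0,0,1.0],[0,0,-0.3,0,0,0,1.0],[0,0,-0.3,0,0,0,1.0]]
  ]
}}

```text
time_s: 11.5
position: [0.5367, -0.1807, 0.0313]
tool_rot: [[-0.0, -0.28, -0.96], [-0.0, -0.96, 0.28], [-1.0, 0.0, 0.0]]
ft_force: [0.2, -0.9, -1.0]
grip_width: 0.0155
```

Call:
{"fn": "carry_out", "kwargs": {
  "motion": [
    [[0,0,-0.05,0,0,0,1.0],[0,0,-0.1,0,0,0,1.0],[0,0,-0.15,0,0,0,1.0],[0,0,-0.15,0,0,0,1.0],[0,0,-0.15,0,0,0,1.0]]
  ]
}}

```text
time_s: 11.92
position: [0.5382, -0.1809, 0.0313]
tool_rot: [[-0.0, -0.279, -0.96], [-0.0, -0.96, 0.279], [-1.0, 0.0, 0.0]]
ft_force: [-0.4, 0.2, 0.1]
grip_width: 0.0155
```

Run:
```python
from h import *
d=snap('wrist','w8');o=env.observe();p=o['position'];R=o['tool_rot'];print(p,o['grip_width'],R.T@o['ft_force'])
L=np.array([.5963,-.1979,.031]);print('leg in tool mm',R.T@(L-p)*1000)
a=cv2.imread('pics/w8.png')[50:190,260:390]; 
# is the gate shut? colour along the gate line vs w6
for f in ('w6','w7','w8'):
    g=cv2.imread(f'pics/{f}.png',0); print(f,[int(g[90,c]) for c in range(302,350,4)], [int(g[r,298]) for r in range(100,150,5)])
```

```text
[ 0.53815144 -0.18081071  0.03130957] 0.01539945525562718 [ 1.08800445 -0.83740885  0.25022768]
leg in tool mm [  0.30403121   0.16007156 -60.60756006]
w6 [124, 125, 123, 125, 125, 124, 124, 125, 124, 124, 124, 121] [106, 89, 91, 93, 96, 97, 98, 98, 102, 104]
w7 [125, 142, 116, 124, 126, 125, 121, 104, 77, 149, 148, 147] [113, 124, 127, 125, 125, 122, 112, 96, 98, 99]
w8 [126, 126, 104, 124, 126, 127, 122, 103, 70, 126, 126, 122] [106, 93, 92, 96, 96, 97, 99, 102, 102, 104]
```

The force dropped and the gate pixels match the shut state. Nudging on to feel the fork bottom.

Call:
{"fn": "carry_out", "kwargs": {
  "motion": [
    [[0,0,-0.05,0,0,0,1.0],[0,0,-0.1,0,0,0,1.0],[0,0,-0.1,0,0,0,1.0],[0,0,-0.1,0,0,0,1.0]]
  ]
}}

```text
time_s: 12.3
position: [0.5392, -0.1811, 0.0313]
tool_rot: [[0.0, -0.279, -0.96], [-0.0, -0.96, 0.279], [-1.0, 0.0, -0.0]]
ft_force: [-0.4, -0.2, 0.1]
grip_width: 0.0155
```

Call:
{"fn": "carry_out", "kwargs": {
  "motion": [
    [[0,0,-0.05,0,0,0,1.0],[0,0,-0.05,0,0,0,1.0],[0,0,-0.05,0,0,0,1.0]]
  ]
}}

```text
time_s: 12.55
position: [0.5397, -0.1812, 0.0313]
tool_rot: [[0.0, -0.279, -0.96], [-0.0, -0.96, 0.279], [-1.0, 0.0, -0.0]]
ft_force: [-0.2, -0.4, -0.8]
grip_width: 0.0152
```

Call:
{"fn": "carry_out", "kwargs": {
  "motion": [
    [[0,0,-0.05,0,0,0,1.0],[0,0,-0.05,0,0,0,1.0],[0,0,-0.05,0,0,0,1.0]]
  ]
}}

```text
time_s: 12.8
position: [0.5401, -0.1814, 0.0313]
tool_rot: [[-0.0, -0.279, -0.96], [-0.0, -0.96, 0.279], [-1.0, 0.0, 0.0]]
ft_force: [0.1, 0.1, -1.3]
grip_width: 0.0155
```

Call:
{"fn": "carry_out", "kwargs": {
  "motion": [
    [[0,0,-0.05,0,0,0,1.0],[0,0,-0.05,0,0,0,1.0],[0,0,-0.05,0,0,0,1.0]]
  ]
}}

```text
time_s: 13.05
position: [0.5403, -0.1814, 0.0313]
tool_rot: [[-0.001, -0.279, -0.96], [0.0, -0.96, 0.279], [-1.0, -0.0, 0.001]]
ft_force: [-2.0, -0.3, -0.8]
grip_width: 0.0153
```

Run:
```python
from h import *
d=snap('wrist','w9');o=env.observe();p=o['position'];R=o['tool_rot'];print(p,o['grip_width'],R.T@o['ft_force'])
a=cv2.resize(cv2.imread('pics/w9.png')[60:220,240:420],None,fx=3.5,fy=3.5,interpolation=cv2.INTER_CUBIC)
cv2.imwrite('pics/w9c.png',a)
```

```text
[ 0.54032033 -0.18137459  0.0312434 ] 0.015313564146850462 [0.29268481 0.99753416 1.68979744]
```

View pics/w9c.png

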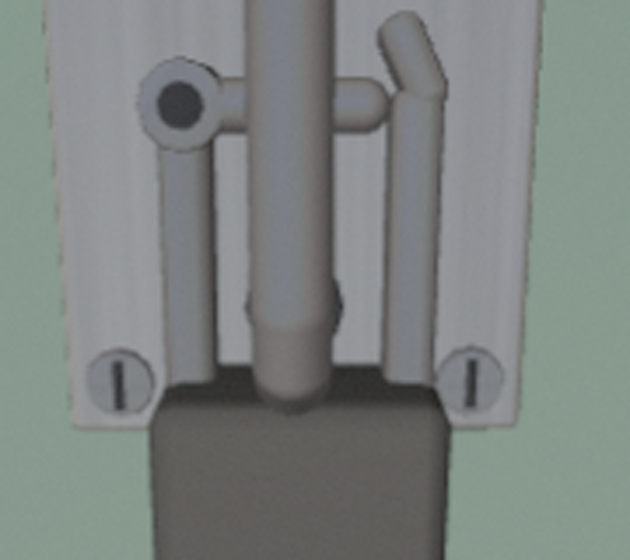

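The gate is shut again (bar at row 105 behind the leg) and the leg is at the fork bottom, with the contact force rising (~2 N). One more small nudge makes home certain.

Call:
{"fn": "carry_out", "kwargs": {
  "motion": [
    [[0,0,-0.05,0,0,0,1.0],[0,0,-0.05,0,0,0,1.0],[0,0,-0.05,0,0,0,1.0]]
  ]
}}

```text
time_s: 13.35
position: [0.5404, -0.1814, 0.0312]
tool_rot: [[-0.002, -0.279, -0.96], [0.001, -0.96, 0.279], [-1.0, -0.0, 0.002]]
ft_force: [-4.7, 1.3, -0.1]
grip_width: 0.0153
```

Home is confirmed (≈5 N, no further motion). Now the tug: back ~18 mm freely, then gently.

Call:
{"fn": "carry_out", "kwargs": {
  "motion": [
    [[0,0,0.3,0,0,0,1.0],[0,0,0.6,0,0,0,1.0],[0,0,0.9,0,0,0,1.0],[0,0,1.2,0,0,0,1.0],[0,0,1.5,0,0,0,1.0]]
  ]
}}

```text
time_s: 13.77
position: [0.5265, -0.1774, 0.0314]
tool_rot: [[0.0, -0.279, -0.96], [-0.0, -0.96, 0.279], [-1.0, 0.0, -0.0]]
ft_force: [0.9, 0.0, -1.5]
grip_width: 0.0152
```

Call:
{"fn": "carry_out", "kwargs": {
  "motion": [
    [[0,0,0.1,0,0,0,1.0],[0,0,0.2,0,0,0,1.0],[0,0,0.3,0,0,0,1.0],[0,0,0.35,0,0,0,1.0],[0,0,0.35,0,0,0,1.0]]
  ]
}}

```text
time_s: 14.18
position: [0.5233, -0.1765, 0.0313]
tool_rot: [[0.0, -0.279, -0.96], [-0.0, -0.96, 0.279], [-1.0, 0.0, -0.0]]
ft_force: [0.5, 0.2, -1.2]
grip_width: 0.0154
```

Call:
{"fn": "carry_out", "kwargs": {
  "motion": [
    [[0,0,0.05,0,0,0,1.0],[0,0,0.1,0,0,0,1.0],[0,0,0.1,0,0,0,1.0],[0,0,0.1,0,0,0,1.0]]
  ]
}}

```text
time_s: 14.52
position: [0.5224, -0.1762, 0.0313]
tool_rot: [[0.0, -0.279, -0.96], [-0.0, -0.96, 0.279], [-1.0, 0.0, -0.0]]
ft_force: [-0.4, 0.4, -1.2]
grip_width: 0.0151
```

Home was x=0.5404; 18.7 mm back so far. Contact is due within the next mm or so.

Call:
{"fn": "carry_out", "kwargs": {
  "motion": [
    [[0,0,0.05,0,0,0,1.0],[0,0,0.1,0,0,0,1.0],[0,0,0.1,0,0,0,1.0],[0,0,0.1,0,0,0,1.0]]
  ]
}}

```text
time_s: 14.85
position: [0.5213, -0.1759, 0.0313]
tool_rot: [[-0.0, -0.279, -0.96], [0.0, -0.96, 0.279], [-1.0, 0.0, 0.0]]
ft_force: [0.1, 0.3, -1.3]
grip_width: 0.0153
```

Call:
{"fn": "carry_out", "kwargs": {
  "motion": [
    [[0,0,0.05,0,0,0,1.0],[0,0,0.05,0,0,0,1.0],[0,0,0.05,0,0,0,1.0]]
  ]
}}

```text
time_s: 15.1
position: [0.521, -0.1758, 0.0314]
tool_rot: [[0.0, -0.279, -0.96], [-0.0, -0.96, 0.279], [-1.0, 0.0, -0.0]]
ft_force: [0.4, 0.3, -1.4]
grip_width: 0.0154
```

Call:
{"fn": "carry_out", "kwargs": {
  "motion": [
    [[0,0,0.05,0,0,0,1.0],[0,0,0.05,0,0,0,1.0],[0,0,0.05,0,0,0,1.0]]
  ]
}}

```text
time_s: 15.35
position: [0.5207, -0.1758, 0.0314]
tool_rot: [[0.001, -0.279, -0.96], [-0.0, -0.96, 0.279], [-1.0, 0.0, -0.001]]
ft_force: [2.8, -0.3, -1.5]
grip_width: 0.0151
```

Call:
{"fn": "carry_out", "kwargs": {
  "motion": [
    [[0,0,0.05,0,0,0,1.0],[0,0,0.05,0,0,0,1.0],[0,0,0.05,0,0,0,1.0]]
  ]
}}

```text
time_s: 15.6
position: [0.5206, -0.1758, 0.0315]
tool_rot: [[0.002, -0.279, -0.96], [-0.001, -0.96, 0.279], [-1.0, 0.0, -0.002]]
ft_force: [5.3, -1.2, -2.6]
grip_width: 0.0153
```

Call:
{"fn": "carry_out", "kwargs": {
  "motion": [
    [[0,0,0.04,0,0,0,1.0],[0,0,0.04,0,0,0,1.0],[0,0,0.04,0,0,0,1.0],[0,0,0.04,0,0,0,1.0]]
  ]
}}

```text
time_s: 15.93
position: [0.5206, -0.1758, 0.0315]
tool_rot: [[0.002, -0.279, -0.96], [-0.001, -0.96, 0.279], [-1.0, 0.0, -0.003]]
ft_force: [6.4, -1.5, -3.2]
grip_width: 0.0154
```

The tug holds: 6.6 N, stopped 20 mm behind home as specified. Next I ease it, with the leg about 1 mm off the gate so the hook body clears the plate's front edge, and lower it onto the worktop.

Call:
{"fn": "carry_out", "kwargs": {
  "motion": [
    [[0,0,-0.12,0,0,0,1.0],[0,0,-0.24,0,0,0,1.0],[0.3,0,-0.24,0,0,0,1.0],[0.6,0,-0.24,0,0,0,1.0],[0.9,0,-0.24,0,0,0,1.0]]
  ]
}}

```text
time_s: 16.35
position: [0.5215, -0.1759, 0.0218]
tool_rot: [[-0.001, -0.279, -0.96], [0.0, -0.96, 0.279], [-1.0, -0.0, 0.001]]
ft_force: [0.2, -1.1, -1.9]
grip_width: 0.0152
```

Call:
{"fn": "carry_out", "kwargs": {
  "motion": [
    [[0.15,0,0,0,0,0,1.0],[0.3,0,0,0,0,0,1.0],[0.35,0,0,0,0,0,1.0],[0.35,0,0,0,0,0,1.0]]
  ]
}}

```text
time_s: 16.68
position: [0.5218, -0.176, 0.0187]
tool_rot: [[-0.0, -0.279, -0.96], [0.0, -0.96, 0.279], [-1.0, -0.0, 0.0]]
ft_force: [0.2, 0.1, -1.3]
grip_width: 0.0153
```

Call:
{"fn": "carry_out", "kwargs": {
  "motion": [
    [[0.05,0,0,0,0,0,1.0],[0.1,0,0,0,0,0,1.0],[0.1,0,0,0,0,0,1.0],[0.1,0,0,0,0,0,1.0]]
  ]
}}

```text
time_s: 17.02
position: [0.5219, -0.1761, 0.0179]
tool_rot: [[0.0, -0.279, -0.96], [-0.0, -0.96, 0.279], [-1.0, 0.0, -0.0]]
ft_force: [0.9, -0.1, -0.7]
grip_width: 0.0153
```

Run:
```python
from h import *
o=env.observe();print(o['position'],o['ft_force'])
```

```text
[ 0.52191633 -0.17607128  0.01791704] [ 0.91045767 -0.11457429 -0.73335398]
```

Call:
{"fn": "carry_out", "kwargs": {
  "motion": [
    [[0.05,0,0,0,0,0,1.0],[0.05,0,0,0,0,0,1.0],[0.05,0,0,0,0,0,1.0]]
  ]
}}

```text
time_s: 17.27
position: [0.5219, -0.1761, 0.0179]
tool_rot: [[0.0, -0.279, -0.96], [-0.0, -0.96, 0.279], [-1.0, 0.0, -0.0]]
ft_force: [-0.5, 0.6, 5.5]
grip_width: 0.0153
```

It is on the worktop (upward force 5.5 N). Open and retreat straight up.

Call:
{"fn": "carry_out", "kwargs": {
  "motion": [
    [[-0.05,0,0,0,0,0,1.8],[-0.05,0,0,0,0,0,2.5],[-0.05,0,0,0,0,0,3.5],[-0.05,0,0,0,0,0,5.0],[-0.05,0,0,0,0,0,5.5]]
  ]
}}

```text
time_s: 17.68
position: [0.5219, -0.176, 0.0178]
tool_rot: [[-0.0, -0.279, -0.96], [0.0, -0.96, 0.279], [-1.0, -0.0, 0.0]]
ft_force: [0.8, -0.1, 0.1]
grip_width: 0.0547
```

Call:
{"fn": "carry_out", "kwargs": {
  "motion": [
    [[-0.5,0,0,0,0,0,5.5],[-2,0,0,0,0,0,5.5],[-5,0,0,0,0,0,5.5],[-9,0,0,0,0,0,5.5],[-13,0,0,0,0,0,5.5]]
  ]
}}

```text
time_s: 18.1
position: [0.5213, -0.1758, 0.1493]
tool_rot: [[-0.001, -0.279, -0.96], [0.001, -0.96, 0.279], [-1.0, -0.0, 0.002]]
ft_force: [1.0, -0.5, 0.2]
grip_width: 0.0548
```

Call:
{"fn": "carry_out", "kwargs": {
  "motion": [
    [[-2,0,1,0,0,0,5.5],[-3,0,2,0,0,0,5.5],[-3,0,2,0,0,0,5.5]]
  ]
}}

```text
time_s: 18.35
position: [0.5023, -0.1703, 0.1807]
tool_rot: [[0.004, -0.279, -0.96], [-0.002, -0.96, 0.279], [-1.0, 0.001, -0.004]]
ft_force: [0.3, 0.3, 0.0]
grip_width: 0.0548
```

Run:
```python
from h import *
snap('wrist','w10');snap('top','top1');o=env.observe();print(o['position'],o['grip_width'],o['ft_force'],o['time_s'])
a=cv2.resize(cv2.imread('pics/w10.png')[0:220,200:480],None,fx=2,fy=2,interpolation=cv2.INTER_CUBIC)
b=cv2.resize(cv2.imread('pics/top1.png')[150:260,380:490],(440,440))[:,:220]
cv2.imwrite('pics/w10c.png',np.hstack([a,b]))
```

```text
[ 0.50262205 -0.17041097  0.17779725] 0.05471017866415841 [ 0.69310623 -0.24834984 -0.83851312] 18.45
```

View pics/w10c.png

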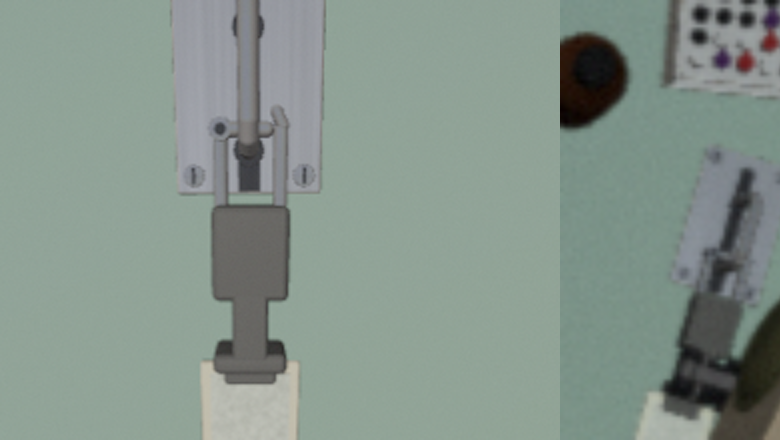

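The hook lies flat in front of the plate. The gate is shut (bar at row 128) with the leg (row ≈150) inside the fork, and the bottle and rack have not moved. The gripper is clear and open, so I hand in.

```bash
python3 -c "
from rig import env
print(env.close_job())"
```

```text
the job is handed in; nothing more can be done
None
```

The hook is clipped onto the staple's front leg with the gate shut behind it, and it is lying flat on the worktop, released. I handed the job in at about 18.5 s.

- **Clipping on:** I gripped the hook by its waist (jaws read about 15.5 mm on the 16 mm grip) and pushed it on. The gate took about 2–4 N, then the force fell to zero as it snapped shut. The leg then stopped at the fork's bottom, and I ended the push at about 5 N.
- **Tug:** I pulled back about 20 mm, as specified, and the shut gate held against the leg at about 6.6 N. I then eased off about 1 mm and lowered the hook until the worktop took it.
- **Forces:** Readings come only at the end of each move. The largest on the staple was about 7 N, under the 15 N limit.
- **Last check:** The final wrist picture shows the gate shut with the leg inside the fork and the gripper clear. The top view shows the bottle and rack still in place. I did not look at the timer again, but the arm never came near it.
- **Disagreement:** The plate's direction measured −15.3° from the top camera and −16.4° from the wrist camera. I used about −16.2°, and the fork lined up with the slot to within 1 mm.

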